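# Move a sprung-hinge filter guard to the other suction pump

### The job

Move the filter guard from the suction pump that wears it to the bare one: pinch its two tabs to draw the spring hinge pin and lift it off. Press it gently down against the spring in the bare pump's hinge cradles until it bottoms, slide its stub fully home under the cap, then let the pin spring fully into its hole so that it hangs by itself. Never force the hinge, and leave the vial, flask and bowl alone.

Things in the scene. Friction and masses are not known exactly. Their poses are not given: they have to be found in the camera images.
- guard: Grey guard: panel 88 (y) x 4 mm (x), hanging to 81 mm below a barrel of 18 mm diameter along y (y -47 to +45 mm) which is the hinge. Origin: on the hinge axis, midway between the outer tab faces when the pin is out (joint 0). z up, x outwards to the front, y along the hinge from stub to pin. About 0.22 kg. Pin and stub both must come free before it lifts; a spring then pushes the stub up
- pin (a joint): Draw of the guard's spring pin in m: 0 when hung correctly (tip presses on the blind end of its hole); -0.004 in the air and let go; +0.024 fully drawn (hard stop); 0.007 or more when blocked outside its hole. The spring pushes with 5.5 N at 0, 11 N fully drawn
- tab_fixed (a point): Outer face of the guard's fixed upright tab (y = -28 mm, 30 mm above the axis). Both tabs: 22 mm wide (x), 6 mm thick, 10 to 46 mm above the axis. Close the fingers along y over both tabs: 56 mm over the outer faces, 32 mm fully drawn. A finger pair centred over them also shifts the guard about 12 mm to its +y, which frees the stub
- tab_pin (a point): Outer face of the pin's upright tab (guard y = +28 mm at joint 0, 30 mm above the axis); moves with the pin towards the fixed tab when squeezed
- stub (a point): Tip of the guard's fixed steel stub: 10 mm diameter, 21 mm long from the barrel's shoulder, guard y = -68 mm, on the axis
- nose (a point): End of the guard's fixed steel nose: 10 mm diameter, 26 mm long, guard y = +71 mm, on the axis. The spring pin, 6 mm diameter with round tip, comes out of it, to y = +96 mm at joint 0 and +72 mm fully drawn
- pump_a: White pump housing that wears the guard at the start, 140 (x) x 204 (y) x 140 mm high, fixed. Origin under its centre; front with gauge, knob and hinge bracket towards its own +x. Hinge axis along y, 90 mm ahead of the origin, 150 mm up
- pump_b: The bare white pump housing of the same make and size, fixed. Origin under its centre, front and hinge bracket towards its own +x; its y is the direction of the hinge (stub side -y, pin side +y)
- pump_b_seat (a point): Place of the guard's origin when hung on the bare housing, were its bracket at the foot of its slots. It is clamped higher: the true seat is 5 to 25 mm above this point and up to 4 mm off in y. Lower the guard, pin drawn, about 12 mm to the +y side, press till hard, slide to -y till the barrel stops at the cradle's end, let go. Over 30 N summed over guard-housing contacts is forcing it
- cap (a point): Inner edge of the bare housing's stub cap, on the axis (offset like the seat). 14 mm to +y runs an open cradle, 12 mm wide, flared to 23 mm, floor 5 mm below the axis; a spring plunger holds the stub 6 mm above it. Pressing it to the floor takes 6 N, then it is hard. 7 mm to -y the cap covers it, 6.5 mm above the axis: the stub enters only within 1.5 mm of the floor
- hole (a point): Mouth of the bare housing's blind pin hole, 9 mm square, 7 mm deep to +y, on the axis (offset like the seat). From it 26 mm to -y runs the nose's open cradle, like the stub's but with no spring: the nose lies on its floor, and the pin is then level with its hole
- vial: small glass vial, 24 mm diameter, 45 mm tall, leave alone; origin under its centre
- flask: white plastic flask, 60 mm diameter, 130 mm tall, leave alone; origin under its centre
- bowl: steel bowl, 100 mm diameter, 40 mm tall, leave alone; origin under its centre

How it is judged:
By the outcome, as a careful person would: the job done as asked, in the order asked, and still so for the second after the job is handed in, with the robot touching nothing.
It also fails if it takes over 46 s, if anything falls off the work surface, if the arm or the gripper's body presses on something with over 40 N, if the wrist force passes 120 N, or if a joint passes its speed limit or range.

### The arm

A 6-joint arm with a two-finger parallel gripper is mounted at the origin on the work surface. World frame = base frame: x ahead of the robot, y to its left, z up, the work surface at z = 0. Lengths are in mm, angles in rad, forces in N, time in s.
With the tool pointing down it reaches from about 325 to 775 mm from the base axis. Payload 5.5 kg.
Tool frame: the origin (TCP) lies at the very end of the fingers, on their centre line; the grasp point (between the pads) lies 19 mm behind it; z points along the fingers, y is the line along which they close (so a half turn about z gives the same grasp; the last joint's range is limited). The gripper opens to 85 mm and grips with 20 to 120 N. Pads are 22 mm wide; open, the fingers measure 114 mm over their backs; the gripper's body (76 mm by 85 mm) begins 54 mm behind the grasp point. The pads swing forward as they close: fully open they stand 13 mm farther back than shut.
Start: joints at [-1.202, 0.091, 1.231, -0, 1.82, -0.057], TCP at [247.831, -546.44, 231.275] pointing down, gripper open.
Joint ranges: [-2.87, 2.87], [-0.86, 2.18], [0.17, 2.46], [-1.51, 4.65], [0.06, 2.69], [-2.65, 2.65]. Speed limits (rad/s): [2.57, 2.57, 3.01, 3.14, 3.14, 3.14].

### API

Orientations are given as a rotation vector (axis times angle).
In Python, from plant import robot gives the robot as it stands.
- The arm moves only by the tool play_rows, never from a script. Its argument "series" is a list of rows, each a list of 7 numbers: the turn, a rotation vector about the tool's x, y, z in rad, then the shift along the tool's x, y, z in cm, then the finger opening in cm, from 0 to 8.54. In form: [[wx, wy, wz, dx, dy, dz, grip], ...]. A call has exactly 10 rows; each row shifts and turns the commanded pose from where the row before left it, along the tool's axes as they then stand; what a row does not reach is not made up. A row lasts 1/12 s, in which the tool goes at most 41.7 mm and 7.16 degrees, less where a joint would pass 70% of its speed; a pose out of reach is approached as far as the arm can. A call is refused whole if a number of a shift passes 4.17 or a number of a turn 0.125, either way. A call with a gripper value outside its range is refused whole. The fingers move at their own pace and stop on an object; the grip force is fixed at half the most. Time passes only in rows, so rows that do not move let the fingers close, or fill a call up. It gives the time, the measured TCP pose, the force, the opening and the grip force at its end, in the units of the state.
- robot.get_state(): the state, without advancing time (a new reading comes with each control period).
- robot.grab_frame(name): name is "scene" or "side" or "wrist"; returns (picture, depth): 420x560x3 uint8, red, green, blue; 420x560 float32, mm along the optical axis (not along the pixel's ray), 0 where there is no reading.
- robot.camera_params(name): a dict with "intrinsics" (3x3 intrinsics, pixels), "R" (3x3) and "t" (3): a world point X has camera coordinates R X + t. Camera axes: x right, y down, z forward; pixel columns grow to the right and rows downward; lengths in mm; the calibration is good to about 2 mm. A picture is of the moment at which its call begins: read the wrist's pose just before it. camera_params takes no time and is no camera call; for the wrist camera it gives the pose at the moment of the call.
- robot.job_done(): hands the job in; it is judged then, once.
Trained networks look in the newest picture that a camera, given by its name, has taken for a name from the list of things; names that differ only in an ending like _2 or _b are one class to them, and where a whole thing is asked for, a point or a joint stands for the part that bears it (a point fixed in the world has none). Each returns a list of dicts, best first, with "confidence" (0 to 1); they miss things now and then, are a little off and sometimes report something else, mostly with a low value. They report only what shows in the picture. A call takes as long as a camera call.
- robot.silhouettes(camera, query): "mask" (420x560 bool, what is visible of it) and "at" ([column, row] in pixels, amid what is visible of it).
The state is a dict: "t": time; "joint_positions": joint angles; "joint_vel": joint speeds; "joint_efforts": joint torques, N m; "tool_pos": TCP position; "tcp_rot": TCP orientation; "ft_force": force on the tool from outside, world axes, zero at the start; "wrist_torque": the same for the moment, N m; "finger_gap": finger opening in mm; "finger_force": force on a finger pad.
Only numpy, scipy, OpenCV 4.12 (cv2) and the standard library are available. Lean on these libraries where they do the work, as an engineer would, in place of code of your own. Each camera call takes 0.05 s, during which the arm holds its last target. There are 200 camera calls.

## Working session

There is one attempt and no reset: what is moved stays moved. The work goes in short steps, Python scripts to look and compute and a tool call to move; the robot and the scene stay as the last step left them, time stands still between calls to the robot, and variables do not carry over. Pictures are saved under pics/ and viewed, at most 12 in all, crops included, and the job is handed in when it is done.

Besides the shell and the picture viewer there is one more tool, called as name(argument=value, ...), one argument or row to a line, values as JSON. play_rows: Moves the arm, as the interface text tells. Its arguments: {"type":"object","properties":{"series":{"type":"array"}},"required":["series"]}

```bash
mkdir -p pics; ls
cat > h.py <<'E'
import numpy as np, cv2
from plant import robot
from scipy.spatial.transform import Rotation as Ro
def cloud(cam, d, P=None):
    P=P or robot.camera_params(cam); K=np.array(P["intrinsics"]);R=np.array(P["R"]);t=np.array(P["t"])
    v,u=np.mgrid[0:420,0:560]
    c=np.stack([(u-K[0,2])/K[0,0]*d,(v-K[1,2])/K[1,1]*d,d],-1)
    X=(c-t)@R
    X[d<=0]=np.nan
    return X
E
python3 - <<'E'
from h import *
out=[]
for c in ["scene","side"]:
    p,d=robot.grab_frame(c); cv2.imwrite(f"pics/{c}0.png",p[:,:,::-1])
    np.savez(f"{c}0.npz",p=p,d=d,X=cloud(c,d))
    for q in ["guard","pump_a","pump_b","tab_fixed","tab_pin","stub","nose","vial","flask","bowl"]:
        for s in robot.silhouettes(c,q)[:2]:
            m=s["mask"]; X=cloud(c,d)[m]
            print(c,q,round(s["confidence"],2),np.round(s["at"]),m.sum(),np.round(np.nanmedian(X,0)),np.round(np.nanpercentile(X,2,axis=0)),np.round(np.nanpercentile(X,98,axis=0)))
    P=robot.camera_params(c);R=np.array(P["R"]);print(-R.T@P["t"],R[2])
s=robot.get_state();print(s["t"],s["tcp_rot"],s["finger_gap"])
E
```

```text
pics
scene guard 0.36 [386. 185.] 133 [593. 158. 180.] [579. 156. 161.] [598. 163. 196.]
scene pump_a 0.89 [358. 195.] 7479 [563. 138. 123.] [435.  49.  11.] [596. 246. 158.]
scene pump_a 0.84 [204. 200.] 8968 [ 499. -161.  121.] [ 373. -255.   12.] [526. -59. 149.]
scene pump_b 0.89 [358. 195.] 7479 [563. 138. 123.] [435.  49.  11.] [596. 246. 158.]
scene pump_b 0.84 [204. 200.] 8968 [ 499. -161.  121.] [ 373. -255.   12.] [526. -59. 149.]
scene tab_fixed 0.63 [365. 210.] 2340 [587. 134. 126.] [572.  90.  71.] [596. 188. 194.]
scene tab_pin 0.65 [384. 182.] 155 [590. 158. 180.] [576. 155. 161.] [598. 163. 196.]
scene stub 0.71 [366. 210.] 2286 [587. 134. 125.] [579.  90.  71.] [596. 184. 193.]
scene stub 0.63 [382. 186.] 175 [590. 158. 177.] [572. 154. 152.] [598. 171. 196.]
scene nose 0.7 [366. 210.] 2251 [587. 134. 125.] [580.  90.  72.] [596. 184. 193.]
scene vial 0.9 [283. 310.] 326 [711. -34.  32.] [695. -45.   4.] [715. -23.  45.]
scene vial 0.72 [168. 321.] 2529 [ 749. -216.   75.] [ 720. -247.    3.] [ 760. -192.  129.]
scene flask 0.68 [166. 317.] 2561 [ 748. -216.   74.] [
[... 856 characters left out ...]
[574.  76. 125.] [597. 208. 197.]
side stub 0.42 [285. 162.] 1012 [ 721. -201.   69.] [ 700. -234.    2.] [ 756. -187.  131.]
side nose 0.6 [258. 221.] 174 [699. -25.  29.] [691. -41.   3.] [713. -19.  47.]
side nose 0.56 [264. 246.] 804 [583. 153. 160.] [574.  81. 129.] [594. 207. 197.]
side vial 0.68 [259. 218.] 181 [699. -25.  33.] [691. -40.   3.] [713. -19.  47.]
side flask 0.58 [282. 162.] 1008 [ 720. -201.   69.] [ 700. -252.    1.] [ 757. -187.  131.]
side bowl 0.65 [388. 206.] 7410 [431. -89. 139.] [ 357. -253.   18.] [525. -53. 150.]
[261.83860049 705.29202263 876.61631425] [ 0.31854293 -0.64513232 -0.6945032 ]
1.1 [ 3.07060439e+00  6.63841256e-01 -4.35778107e-05] 85.55818182815646
```

Run:
```python
from h import *
p=cv2.imread("pics/scene0.png")
a=cv2.resize(p[110:330,120:490],(800,476),interpolation=cv2.INTER_CUBIC); cv2.imwrite("pics/sc.png",a)
S=np.load("scene0.npz");X0=S["X"]
S2=np.load("side0.npz");A=np.concatenate([X0.reshape(-1,3),S2["X"].reshape(-1,3)])
# housing tops: yaw via minAreaRect of points z 132..146
for n,sg in (("A",1),("B",-1)):
    q=A[(A[:,2]>134)&(A[:,2]<144)&(A[:,1]*sg>20)&(A[:,1]*sg<300)&(A[:,0]>300)&(A[:,0]<640)]
    r=cv2.minAreaRect(q[:,:2].astype(np.float32)); print(n,len(q),r,np.median(q[:,2]))
for nm,X in (("scene",X0.reshape(-1,3)),("side",S2["X"].reshape(-1,3))):
    for n,sg in (("A",1),("B",-1)):
        q=X[(X[:,2]>134)&(X[:,2]<144)&(X[:,1]*sg>20)&(X[:,1]*sg<300)&(X[:,0]>300)&(X[:,0]<640)]
        print(nm,n,len(q),cv2.minAreaRect(q[:,:2].astype(np.float32)))
        q=X[(X[:,2]>20)&(X[:,2]<130)&(X[:,1]*sg>40)&(X[:,1]*sg<260)&(X[:,0]>480)&(X[:,0]<640)]
```

```text
A 10098 ((511.11334228515625, 153.06137084960938), (208.18153381347656, 173.62364196777344), 89.60045623779297) 139.63612520682267
B 7673 ((449.2578430175781, -158.77435302734375), (173.15951538085938, 209.16940307617188), 8.715749740600586) 139.19275292056082
scene A 2941 ((511.09136962890625, 149.91171264648438), (201.8820343017578, 173.62364196777344), 89.60045623779297)
scene B 3433 ((449.768310546875, -162.10397338867188), (173.15951538085938, 202.43235778808594), 8.715749740600586)
side A 7157 ((509.8150634765625, 154.36526489257812), (205.6143035888672, 169.6664276123047), 89.58476257324219)
side B 4240 ((448.9858093261719, -157.9531707763672), (171.08372497558594, 207.56105041503906), 8.766223907470703)
```

View pics/sc.png

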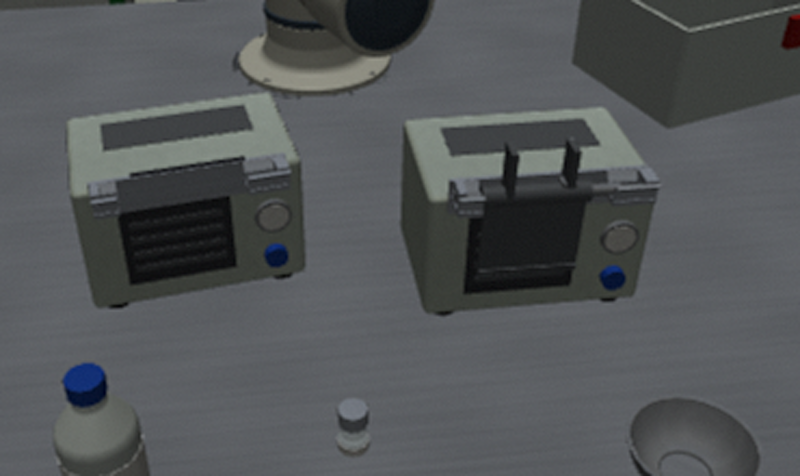

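```bash
cat >> h.py <<'E'
def pose():
    s=robot.get_state(); return np.array(s["tool_pos"]),Ro.from_rotvec(s["tcp_rot"]),s
def yawof(R): x=R.apply([1,0,0]); return np.degrees(np.arctan2(x[1],x[0]))
def togo(target,yaw):
    "tool-axis shift in cm after turning to yaw (deg), and turn about tool z"
    p,R,s=pose(); Rt=Ro.from_euler("z",yaw,degrees=True)*Ro.from_rotvec([np.pi,0,0])
    print("turn",np.round((R.inv()*Rt).as_rotvec(),3),"shift cm",np.round(Rt.inv().apply(np.array(target)-p)/10,2))
E
python3 - <<'E'
from h import *
p,R,s=pose();P=robot.camera_params("wrist");C=-np.array(P["R"]).T@P["t"]
print("cam in tool",R.inv().apply(C-p),R.inv().apply(np.array(P["R"])),P["intrinsics"])
A=np.concatenate([np.load(f"{c}0.npz")["X"].reshape(-1,3) for c in("scene","side")]);n=[420*560]
for c in("scene","side"):
    X=np.load(f"{c}0.npz")["X"].reshape(-1,3)
    q=X[(X[:,2]>168)&(X[:,2]<192)&(X[:,0]>565)&(X[:,0]<605)&(X[:,1]>80)&(X[:,1]<190)]
    for lo,hi in((80,135),(135,190)):
        g=q[(q[:,1]>lo)&(q[:,1]<hi)]
        print(c,len(g),np.percentile(g,[2,50,98],axis=0).round(1).tolist())
    for o,y in(((495,153),0-.4),((379.8+70,-158.5),8.7)):
        pass
togo([521,-150,300],8.7)
E
```

```text
cam in tool [  65.77368268    0.95557339 -142.53890221] [[ 1.18907733e-03  9.99998922e-01  8.61466209e-04]
 [-9.64471082e-01  1.37441851e-03 -2.64184865e-01]
 [-2.64185765e-01 -5.16723012e-04  9.64471676e-01]] [[305.38009725   0.         278.84295154]
 [  0.         305.38009725 206.43302956]
 [  0.           0.           1.        ]]
scene 78 [[575.6, 106.2, 168.5], [592.8, 107.2, 180.1], [597.1, 111.9, 191.2]]
scene 91 [[576.5, 156.7, 168.6], [592.5, 157.9, 179.3], [597.4, 162.8, 191.0]]
side 100 [[573.9, 112.0, 169.1], [583.8, 114.6, 179.9], [594.0, 116.6, 191.2]]
side 102 [[573.9, 159.8, 169.1], [583.2, 165.2, 180.8], [594.5, 167.2, 191.0]]
turn [0.    0.    0.274] shift cm [ 33.   -35.06  -6.87]
```

play_rows(
  series=[
    [0,0,0.0913,0,0,-2.3,8.5],
    [0,0,0.0913,0,0,-2.3,8.5],
    [0,0,0.0914,0,0,-2.3,8.5],
    [0,0,0,2.36,-2.5,0,8.5],
    [0,0,0,2.36,-2.5,0,8.5],
    [0,0,0,2.36,-2.5,0,8.5],
    [0,0,0,2.36,-2.5,0,8.5],
    [0,0,0,2.36,-2.5,0,8.5],
    [0,0,0,2.36,-2.5,0,8.5],
    [0,0,0,2.36,-2.5,0,8.5],
  ],
)

```text
t: 1.93
tool_pos: [385.3, -347.0, 300.5]
tcp_rot: [3.132, 0.238, 0.001]
ft_force: [0.1, -0.2, 0.2]
finger_gap: 85.1
finger_force: 0.0
```

play_rows(
  series=[
    [0,0,0,2.36,-2.5,0,8.5],
    [0,0,0,2.36,-2.5,0,8.5],
    [0,0,0,2.36,-2.5,0,8.5],
    [0,0,0,2.36,-2.5,0,8.5],
    [0,0,0,2.36,-2.5,0,8.5],
    [0,0,0,2.36,-2.5,0,8.5],
    [0,0,0,2.36,-2.5,0,8.5],
    [0,0,0,0,0,0,8.5],
    [0,0,0,0,0,0,8.5],
    [0,0,0,0,0,0,8.5],
  ],
)

```text
t: 2.77
tool_pos: [521.4, -150.6, 300.3]
tcp_rot: [3.132, 0.239, -0.001]
ft_force: [0.1, -0.1, 0.0]
finger_gap: 85.1
finger_force: 0.0
```

Run:
```python
from h import *
p,R,s=pose();print(p,yawof(R),s["t"],s["ft_force"])
P=robot.camera_params("wrist");im,d=robot.grab_frame("wrist");X=cloud("wrist",d,P)
np.savez("wB.npz",p=im,d=d,X=X)
cv2.imwrite("pics/wB.png",cv2.resize(im,(784,588))[:,:,::-1])
```

```text
[ 521.37901306 -150.63606411  300.25849398] 8.726746235206743 2.7667 [ 0.10163883 -0.06511948  0.04765281]
```

View pics/wB.png

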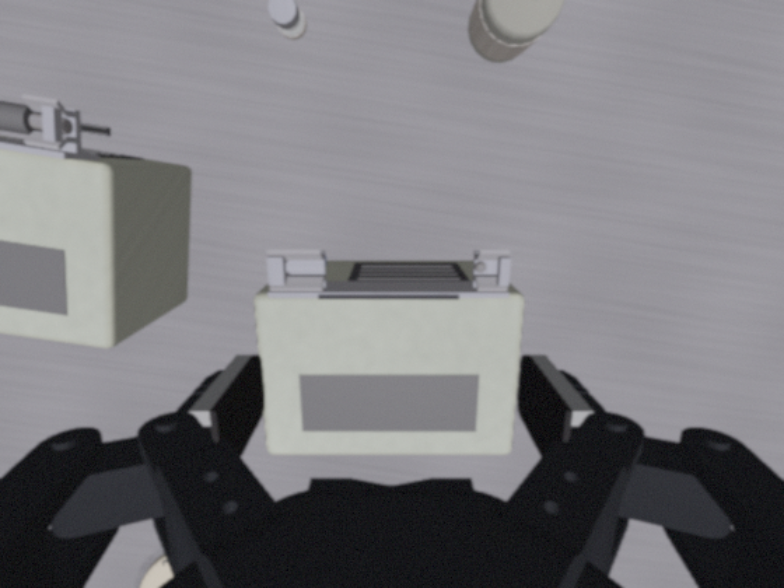

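```bash
python3 - <<'E'
from h import *
X=np.load("wB.npz")["X"]
c,s=np.cos(np.radians(8.72)),np.sin(np.radians(8.72))
o=np.array([449.2+73.4*c,-158.5+73.4*s])
D=X[...,:2]-o; u=D[...,0]*c+D[...,1]*s; v=-D[...,0]*s+D[...,1]*c; z=X[...,2]
# housing top edges
top=(abs(z-140)<5)&(abs(u+90)<90)&(abs(v)<130)
print("top u,v range",np.percentile(u[top],[.5,99.5]),np.percentile(v[top],[.5,99.5]),np.median(z[top]))
rows=range(174,212,2)
for cols in (range(186,240,2),range(334,370,2)):
    print("v ",[int(round(np.nanmedian(v[185:200,k]))) for k in cols])
    for r in rows: print(r,"u%4d"%np.nanmedian(u[r,list(cols)]),' '.join("%4d"%(z[r,k] if z[r,k]==z[r,k] else -1) for k in cols))
E
python3 - <<'E'
import cv2
p=cv2.imread("pics/wB.png")
cv2.imwrite("pics/wBc.png",cv2.resize(p[230:310,250:530],(800,228),interpolation=cv2.INTER_CUBIC))
E
```

```text
top u,v range [-159.15885897   -2.77971597] [-101.87083549   96.12306233] 140.08571365238714
v  [133, 131, 128, 80, 78, 76, 74, 72, 71, 72, 70, 68, 66, 64, 62, 60, 58, 56, 54, 52, 50, 48, 46, 56, 54, 51, 49]
174 u  -7    0    0    1    0    0    0    1    0    0    0    0    1    0    0    0    2    0    0   -1    0    0    0   -1    0    0    0    0
176 u -10    0    0   -1    0    0    0    1    0    0    0    0    0    0    0    1    0    0    0    0    0    0    0    0    0    0    0    0
178 u  13    0    0  150  149  150  150  149  149  150  149  149  149  149  150  149  150  151  150  149  149  148  148    0    0    0    0    0
180 u  11    1    0  152  150  151  151  150  151  150  150  150  151  151  150  151  150  152  152  151  150  151  152  134    0    0    0    0
182 u   9    0    0    0  148  149  151  150  149  150  149  149  149  150  150  149  150  149  150  150  148  150  149  140    0    0    0    0
184 u   6   -1    0  153  152  152  152  152  153  149  146  145  147  146  146  146  146  146  145  147  145  146  146  140    0    0    0    0
186 u   2    0    0  1
[... 3159 characters left out ...]

198 u  -7   89   89  136  144  145  144  144  144  145  143  147  155  154  154  153    0    0    0
200 u  -9  105   99  137  146  144  146  146  146  145  145  146  154  154  153  153    0   -1    0
202 u -11  122  122  135  147  148  148  148  146  147  148  148  153  153  153  154    0    0    0
204 u -12  132  131  135  149  149  149  149  149  151  150  149  149  150  149  117  117  109    0
206 u -14  139  140  139  149  151  150  153  151  150  151  151  151   -1  151  124  126  124  119
208 u -17  147  148  147  147  147  148  147  146  148  147  146  146  147  147  147  133  134  132
210 u -18  148  149  150  149  149  150  149  150  149  150  148  149  148  148  150  136  137  136
```

View pics/wBc.png

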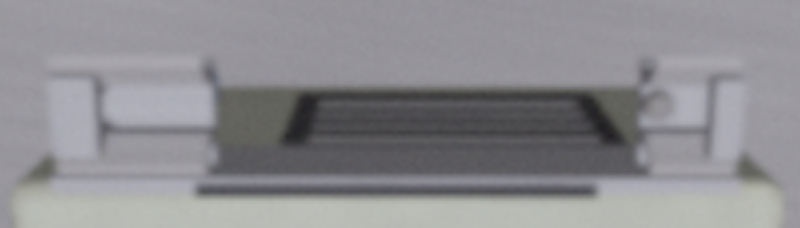

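Run:
```python
from h import *
togo([584,136,290],-0.4)
X=np.load("wB.npz")["X"]
c,s=np.cos(np.radians(8.72)),np.sin(np.radians(8.72))
o=np.array([449.2+73.4*c,-158.5+73.4*s])
D=X[...,:2]-o; u=D[...,0]*c+D[...,1]*s; v=-D[...,0]*s+D[...,1]*c; z=X[...,2]
for lo,hi in((47,68),(-77,-74)):
    m=(v>lo)&(v<hi)&(z>130)&(u>-15)&(u<15)
    print("floor",np.median(z[m&(abs(u+1)<3)]))
    for zz in (140,142,144,146,148):
        b=m&(abs(z-zz)<1); print(zz,u[b&(u>0)].mean() if (b&(u>0)).any() else None,u[b&(u<0)].mean())
m=(abs(u+1)<5)&(z>150);print("wall v",np.sort(v[m&(v>0)])[[0,5,10,20]],"cap v",np.sort(v[m&(v<0)])[::-1][[0,5,10,20]])
f=(abs(z-135)<2)&(abs(u+1)<4);print("floor v",np.percentile(v[f&(v>0)],[1,99]),np.percentile(v[f&(v<0)],[1,99]))
# bracket back-edge yaw: fit line to lip points
l=(abs(z-150)<2)&(u>8)&(u<16);k=np.polyfit(v[l],u[l],1);print("yaw corr",np.degrees(-np.arctan(k[0])),l.sum(),"plus",)
```

```text
turn [0.    0.    0.158] shift cm [  6.08 -28.76   1.04]
floor 368.2099172330279
140 None -7.617055536246745
142 None -7.556331751648559
144 5.317781477969034 -8.110505151073685
146 6.597698117498532 -9.35343529364838
148 8.292748766276112 -10.745020779602834
floor 135.45266855125573
140 None -7.653874893512176
142 None -7.289348652647438
144 5.508668135188961 -8.498020046589824
146 6.844720891072182 -9.112757463507894
148 8.163581058238487 -10.75422194578994
wall v [31.86598384 32.11725535 32.18610063 32.48673834] cap v [-40.56222175 -40.9382995  -41.06082566 -41.16462265]
floor v [ 44.89516768 200.56912046] [-81.52613741 -65.04228371]
yaw corr -0.15016199176268258 302 plus
```

play_rows(
  series=[
    [0,0,0.08,0,0,-0.5,8.5],
    [0,0,0.079,0,0,-0.5,8.5],
    [0,0,0,0.7,-3.58,0.2,8.5],
    [0,0,0,0.7,-3.58,0.2,8.5],
    [0,0,0,0.7,-3.58,0.2,8.5],
    [0,0,0,0.7,-3.58,0.3,8.5],
    [0,0,0,0.7,-3.58,0.3,8.5],
    [0,0,0,0.7,-3.58,0.3,8.5],
    [0,0,0,0.7,-3.58,0.3,8.5],
    [0,0,0,0.7,-3.58,0.2,8.5],
  ],
)

```text
t: 3.65
tool_pos: [579.7, 135.5, 290.4]
tcp_rot: [3.141, -0.015, 0.001]
ft_force: [0.4, -0.0, 0.8]
finger_gap: 84.8
finger_force: 0.0
```

Run:
```python
from h import *
p,R,s=pose();print(p,yawof(R),s["t"],s["joint_vel"])
P=robot.camera_params("wrist");im,d=robot.grab_frame("wrist");X=cloud("wrist",d,P)
np.savez("wA.npz",p=im,d=d,X=X)
cv2.imwrite("pics/wA.png",cv2.resize(im,(784,588))[:,:,::-1])
x,y,z=X[...,0],X[...,1],X[...,2]
t=(abs(z-194)<4)&(abs(x-584)<25)&(abs(y-136)<45)
for lo,hi in((90,136),(136,180)):
    m=t&(y>lo)&(y<hi); print(m.sum(),[np.percentile(k[m],[2,50,98]).round(1).tolist() for k in(x,y,z)])
    q=np.stack([x[m],y[m]],1).astype(np.float32);print(cv2.minAreaRect(q))
l=(abs(z-160)<3)&(x>590)&(x<606)&(abs(y-136)<110);print(l.sum());k=np.polyfit(y[l],x[l],1);print("bracket lip yaw",np.degrees(-np.arctan(k[0])),np.polyval(k,136))
m=(abs(z-140)<2)&(x<560)&(x>400)&(abs(y-150)<110);print(cv2.minAreaRect(np.stack([x[m],y[m]],1).astype(np.float32)))
```

```text
[579.72406743 135.48438405 290.35687616] -0.5593715214204779 3.65 [ 0.69536934  0.46922102 -0.45301289 -0.00353276 -0.02123674  0.69165238]
208 [[573.3, 584.6, 594.5], [107.5, 110.7, 113.3], [193.0, 197.0, 197.9]]
((583.7406005859375, 110.46315002441406), (21.704069137573242, 5.798194885253906), 0.8844941854476929)
222 [[573.6, 584.6, 594.8], [157.9, 160.6, 163.7], [190.6, 196.5, 197.7]]
((584.1283569335938, 160.83204650878906), (6.0429606437683105, 21.718740463256836), 88.96080017089844)
509
bracket lip yaw -0.10544404364871802 595.0103325022941
((492.8442077636719, 151.3004150390625), (200.66307067871094, 134.2875518798828), 89.99215698242188)
```

View pics/wA.png

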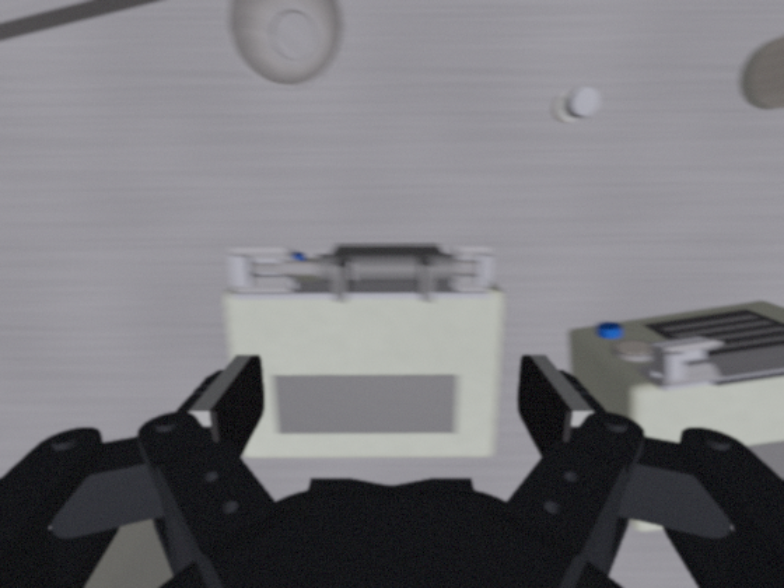

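```bash
python3 -c "
from h import *
togo([584.3,135.7,167],0);print(robot.get_state()['tool_pos'])"
```

```text
turn [-0.004  0.001 -0.004] shift cm [ 0.44  0.6  12.18]
[579.90086796 141.74896834 288.80529319]
```

play_rows(
  series=[
    [0,0,0,0,0,0,8.5],
    [0,0,0,0,0,0,8.5],
    [0,0,0,0,0,2.0,8.5],
    [0,0,0,0,0,2.0,8.5],
    [0,0,0,0,0,2.0,8.5],
    [0,0,0,0,0,1.0,8.5],
    [0,0,0,0,0,0,8.5],
    [0,0,0,0,0,0,8.5],
    [0,0,0,0,0,0,8.5],
    [0,0,0,0,0,0,8.5],
  ],
)

```text
t: 4.53
tool_pos: [580.2, 135.1, 222.3]
tcp_rot: [-3.141, 0.012, -0.005]
ft_force: [-1.5, 0.4, 0.1]
finger_gap: 85.5
finger_force: 0.0
```

Run:
```python
from h import *
p,R,s=pose();print(p,s["t"],np.abs(s["joint_vel"]).max())
P=robot.camera_params("wrist");im,d=robot.grab_frame("wrist");X=cloud("wrist",d,P)
cv2.imwrite("pics/wA2.png",im[:,:,::-1])
x,y,z=X[...,0],X[...,1],X[...,2]
t=(abs(z-194)<4)&(abs(x-584)<25)&(abs(y-136)<45)
for lo,hi in((90,136),(136,180)):
    m=t&(y>lo)&(y<hi); print(m.sum(),[np.percentile(k[m],[2,50,98]).round(1).tolist() for k in(x,y,z)])
    q=np.stack([x[m],y[m]],1).astype(np.float32);print(cv2.minAreaRect(q))
togo([584.3,135.7,167],0)
```

```text
[580.16852253 135.13767662 222.34251732] 4.5333 0.00878666329805655
403 [[573.7, 584.9, 594.8], [107.6, 110.6, 113.3], [191.0, 196.9, 197.9]]
((584.0285034179688, 110.30518341064453), (22.109420776367188, 6.130960941314697), 0.5738556385040283)
422 [[574.0, 585.4, 594.8], [157.7, 160.3, 163.5], [190.5, 196.5, 197.8]]
((584.2185668945312, 160.72674560546875), (6.220067024230957, 21.694908142089844), 89.83224487304688)
turn [-0.    -0.003 -0.008] shift cm [ 0.42 -0.04  5.52]
```

play_rows(
  series=[
    [0,-0.003,-0.008,0.2,0,1.4,8.5],
    [0,0,0,0.2,-0.04,1.4,8.5],
    [0,0,0,0,0,1.4,8.5],
    [0,0,0,0,0,1.3,8.5],
    [0,0,0,0,0,0,7.5],
    [0,0,0,0,0,0,6.5],
    [0,0,0,0,0,0,6.0],
    [0,0,0,0,0,0,5.6],
    [0,0,0,0,0,0,5.3],
    [0,0,0,0,0,0,5.0],
  ],
)

```text
t: 5.42
tool_pos: [584.1, 136.0, 167.1]
tcp_rot: [-3.141, -0.001, -0.0]
ft_force: [0.0, 0.5, 3.3]
finger_gap: 50.1
finger_force: 6.4
```

play_rows(
  series=[
    [0,0,0,0,0,0,4.8],
    [0,0,0,0,0,0,4.5],
    [0,0,0,0,0,0,4.2],
    [0,0,0,0,0,0,4.0],
    [0,0,0,0,0,0,3.8],
    [0,0,0,0,0,0,3.6],
    [0,0,0,0,0,0,3.4],
    [0,0,0,0,0,0,3.2],
    [0,0,0,0,0,0,2.8],
    [0,0,0,0,0,0,2.5],
  ],
)

```text
t: 6.25
tool_pos: [584.7, 135.7, 169.1]
tcp_rot: [-3.141, -0.0, -0.004]
ft_force: [-0.7, -1.1, 11.6]
finger_gap: 30.5
finger_force: 58.8
```

Run:
```python
from h import *
p,R,s=pose();print(p,yawof(R),s["t"],s["ft_force"],s["finger_gap"],s["finger_force"])
P=robot.camera_params("wrist");im,d=robot.grab_frame("wrist");X=cloud("wrist",d,P)
cv2.imwrite("pics/wA3.png",cv2.resize(im[120:330,100:460],(800,466))[:,:,::-1])
```

```text
[584.65058262 135.68728579 169.07948113] 0.016602059444700123 6.25 [-0.68716347 -1.05036182 11.63000955] 30.50454103817507 58.80722522735596
```

View pics/wA3.png

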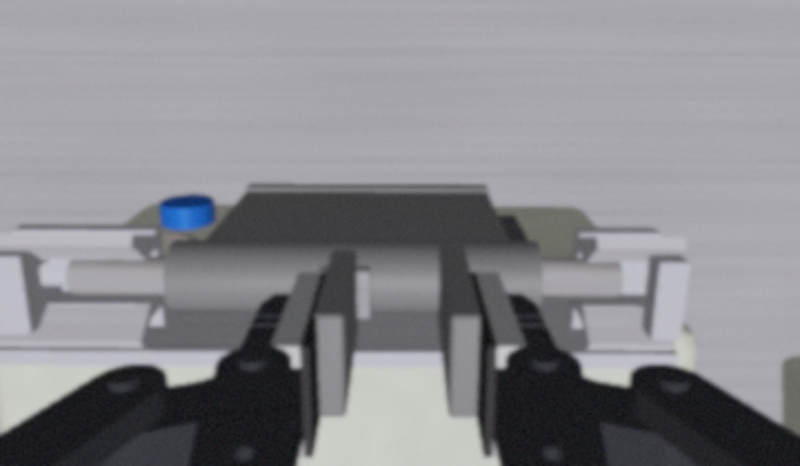

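play_rows(
  series=[
    [0,0,0,0,0,-0.3,2.5],
    [0,0,0,0,0,-0.4,2.5],
    [0,0,0,0,0,-0.6,2.5],
    [0,0,0,0,0,-1.2,2.5],
    [0,0,0,0,0,-1.8,2.5],
    [0,0,0,0,0,-2.0,2.5],
    [0,0,0,0,0,-2.0,2.5],
    [0,0,0,0,0,-2.0,2.5],
    [0,0,0,0,0,-1.0,2.5],
    [0,0,0,0,0,0,2.5],
  ],
)

```text
t: 7.13
tool_pos: [584.3, 136.0, 281.5]
tcp_rot: [-3.141, -0.001, -0.002]
ft_force: [0.0, -0.2, -2.0]
finger_gap: 30.3
finger_force: 59.8
```

Run:
```python
from h import *
p,R,s=pose();print(p,yawof(R),s["t"],s["ft_force"],s["finger_gap"],s["finger_force"])
P=robot.camera_params("wrist");im,d=robot.grab_frame("wrist");X=cloud("wrist",d,P)
np.savez("wC.npz",X=X,p=im)
cv2.imwrite("pics/wA4.png",cv2.resize(im[120:330,100:460],(800,466))[:,:,::-1])
togo([523.3,-165.5,290],8.65)
```

```text
[584.32632506 136.01142155 281.45736303] 0.04651067045183974 7.1333 [ 0.04867005 -0.1859656  -2.0499999 ] 30.29435607371705 59.84192669391632
turn [-0.     0.001 -0.15 ] shift cm [-10.54  28.89  -1.07]
```

View pics/wA4.png

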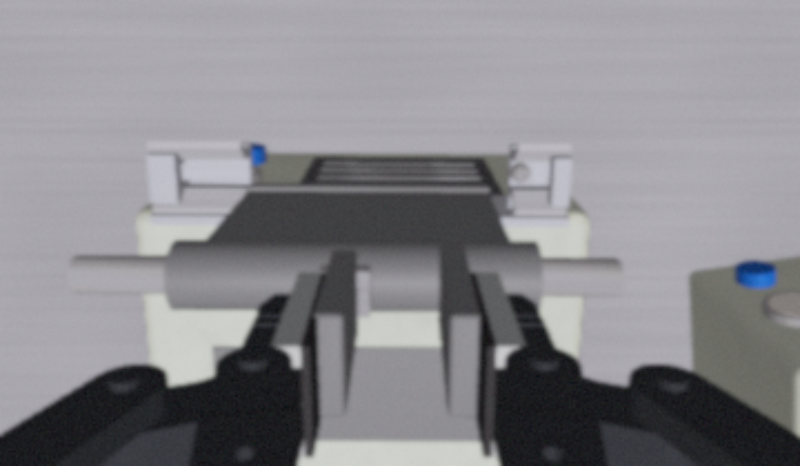

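Run:
```python
from h import *
p=np.array([584.33,136.01,281.46]);R=Ro.from_rotvec([-3.141,-.001,-.002])
T=R.inv().apply(np.load("wC.npz")["X"].reshape(-1,3)-p)
# expected axis at tool z ~ +17 ; ridge -> min tool z
for lo,hi in((-84,-78),(-78,-70),(-70,-62),(-54,-46),(-46,-38),(-36,-28),(28,34),(46,52),(52,58),(64,70)):
    m=(T[:,1]>lo)&(T[:,1]<hi)&(T[:,2]>0)&(T[:,2]<40)&(abs(T[:,0])<25)
    q=T[m]
    if len(q)>6:
        f=lambda a:np.hypot(q[:,0]-a[0],q[:,2]-a[1])-(9 if -57<(lo+hi)/2<36 else 5)
        from scipy.optimize import least_squares
        r=least_squares(f,[0,15],loss="soft_l1");print((lo+hi)/2,len(q),r.x.round(1),round(float(np.abs(r.fun).mean()),2), q[:,2].min().round(1))
m=(T[:,2]>5)&(T[:,2]<25)&(abs(T[:,0])<5);print("y ext",np.percentile(T[m,1],[.5,99.5]))
```

```text
-81.0 109 [ 3.4 11.9] 1.14 13.8
-74.0 244 [-0.1 19.8] 0.4 12.6
-66.0 239 [-0.  19.7] 0.43 13.5
-50.0 465 [-0.1 19.5] 0.39 9.3
-42.0 469 [-0.1 19.4] 0.41 9.2
-32.0 412 [-0.1 19.3] 0.4 9.1
31.0 272 [-0.1 18.8] 0.48 8.1
49.0 193 [-0.2 18.6] 0.39 12.4
55.0 154 [-0.1 18.5] 0.39 12.0
y ext [-81.15786386  56.19721253]
```

play_rows(
  series=[
    [0,0,-0.075,0,0,-0.5,2.5],
    [0,0,-0.075,0,0,-0.5,2.5],
    [0,0,0,-1.3,3.6,0,2.5],
    [0,0,0,-1.3,3.6,0,2.5],
    [0,0,0,-1.3,3.6,0,2.5],
    [0,0,0,-1.3,3.6,0,2.5],
    [0,0,0,-1.3,3.6,0,2.5],
    [0,0,0,-1.3,3.6,0,2.5],
    [0,0,0,-1.3,3.6,0,2.5],
    [0,0,0,-1.4,3.6,0,2.5],
  ],
)

```text
t: 8.02
tool_pos: [522.2, -166.1, 286.1]
tcp_rot: [-3.131, -0.237, 0.009]
ft_force: [1.0, -0.2, -3.5]
finger_gap: 29.8
finger_force: 60.0
```

play_rows(
  series=[
    [0,0,0,0,0,0,2.5],
    [0,0,0,0,0,0,2.5],
    [0,0,0,0,0,0,2.5],
    [0,0,0,0,0,1.0,2.5],
    [0,0,0,0,0,1.5,2.5],
    [0,0,0,0,0,1.5,2.5],
    [0,0,0,0,0,1.0,2.5],
    [0,0,0,0,0,0,2.5],
    [0,0,0,0,0,0,2.5],
    [0,0,0,0,0,0,2.5],
  ],
)

```text
t: 8.85
tool_pos: [523.4, -164.1, 239.2]
tcp_rot: [3.132, 0.238, -0.003]
ft_force: [0.9, -0.5, -2.2]
finger_gap: 30.5
finger_force: 61.1
```

Run:
```python
from h import *
p,R,s=pose();print(p,yawof(R),R.as_rotvec(),s["t"],s["ft_force"],s["finger_gap"],s["finger_force"])
P=robot.camera_params("wrist");im,d=robot.grab_frame("wrist");X=cloud("wrist",d,P)
np.savez("wD.npz",X=X,p=im,tp=p,rv=R.as_rotvec())
cv2.imwrite("pics/wD.png",cv2.resize(im[80:330,60:500],(800,455))[:,:,::-1])
togo([523.3,-165.5,240],8.65)
```

```text
[ 523.42779807 -164.13211996  239.16571555] 8.693911675766302 [ 3.13244683  0.23811159 -0.00328673] 8.85 [ 0.914585   -0.47481259 -2.15424329] 30.479098452983457 61.14383339881897
turn [0.    0.001 0.   ] shift cm [-0.04  0.11 -0.04]
```

View pics/wD.png

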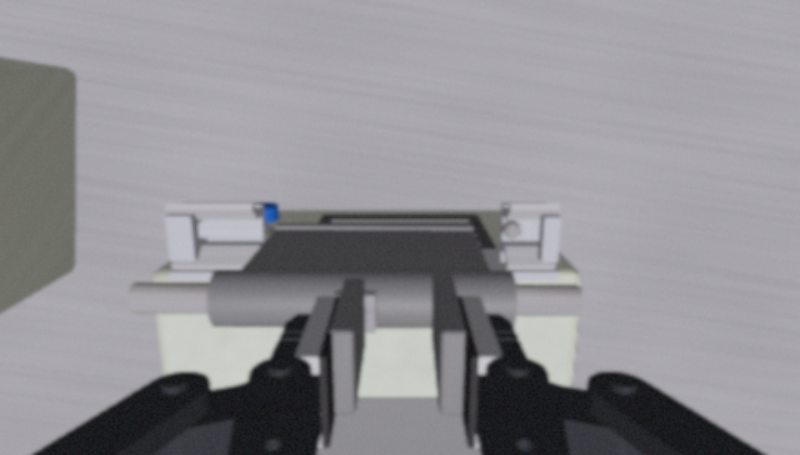

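Run:
```python
from h import *
N=np.load("wD.npz");T=Ro.from_rotvec(N["rv"]).inv().apply(N["X"].reshape(-1,3)-N["tp"])
T[:,2]=N["tp"][2]-T[:,2]  # height
z=T[:,2]
for n,lo,hi in(("nose",-86,-66),("stub",47,58)):
    m=(T[:,1]>lo)&(T[:,1]<hi)&(z>130)&(z<156)&(abs(T[:,0])<15)
    print(n,m.sum(),"floor",np.median(z[m&(abs(z-135)<2)&(abs(T[:,0])<4)]))
    for zz in(144,146,148):
        b=m&(abs(z-zz)<1);print(zz,T[b&(T[:,0]>0),0].mean(),T[b&(T[:,0]<0),0].mean(),(b&(T[:,0]<0)).sum())
f=(abs(z-135)<2)&(abs(T[:,0])<5);print("floor y nose",np.percentile(T[f&(T[:,1]<-50),1],[2,98]),"stub",np.percentile(T[f&(T[:,1]>40),1],[2,98]))
w=(z>151)&(z<157)&(abs(T[:,0])<4);print("walls",[np.percentile(T[w&(T[:,1]*sg>50),1],[2,98]) for sg in(1,-1)])
```

```text
nose 901 floor 135.81503039619724
144 6.234842692507374 -7.037797670249188 43
146 7.604067886945875 -8.40164122515271 79
148 9.253066472973616 -9.916368866678344 54
stub 511 floor 135.55677283216465
144 6.967442149706186 -7.373582719231864 31
146 7.787375263908059 -8.515360328990758 33
148 9.752369092010168 -10.082077844750012 31
floor y nose [-217.39009831  -61.68057485] stub [48.44747242 65.30040062]
walls [array([62.34352507, 69.29264825]), array([-98.45020892, -51.50613423])]
```

play_rows(
  series=[
    [0.01,0,0,0,0.1,0.5,2.5],
    [0,0,0,0,0,1.2,2.5],
    [0,0,0,0,0,1.5,2.5],
    [0,0,0,0,0,1.5,2.5],
    [0,0,0,0,0,1.0,2.5],
    [0,0,0,0,0,0.7,2.5],
    [0,0,0,0,0,0.3,2.5],
    [0,0,0,0,0,0,2.5],
    [0,0,0,0,0,0,2.5],
    [0,0,0,0,0,0,2.5],
  ],
)

```text
t: 9.73
tool_pos: [523.4, -165.2, 172.5]
tcp_rot: [-3.123, -0.236, 0.003]
ft_force: [0.2, 0.7, -3.3]
finger_gap: 30.2
finger_force: 61.1
```

play_rows(
  series=[
    [0,0,0,0,0,0.1,2.5],
    [0,0,0,0,0,0.1,2.5],
    [0,0,0,0,0,0.1,2.5],
    [0,0,0,0,0,0.1,2.5],
    [0,0,0,0,0,0.1,2.5],
    [0,0,0,0,0,0.1,2.5],
    [0,0,0,0,0,0.1,2.5],
    [0,0,0,0,0,0,2.5],
    [0,0,0,0,0,0,2.5],
    [0,0,0,0,0,0,2.5],
  ],
)

```text
t: 10.57
tool_pos: [523.0, -165.0, 165.0]
tcp_rot: [-3.123, -0.236, 0.005]
ft_force: [-0.2, 0.8, 1.0]
finger_gap: 30.3
finger_force: 60.9
```

play_rows(
  series=[
    [0,0,0,0,0,0.06,2.5],
    [0,0,0,0,0,0.06,2.5],
    [0,0,0,0,0,0.06,2.5],
    [0,0,0,0,0,0.06,2.5],
    [0,0,0,0,0,0.06,2.5],
    [0,0,0,0,0,0,2.5],
    [0,0,0,0,0,0,2.5],
    [0,0,0,0,0,0,2.5],
    [0,0,0,0,0,0,2.5],
    [0,0,0,0,0,0,2.5],
  ],
)

```text
t: 11.4
tool_pos: [523.0, -164.9, 161.5]
tcp_rot: [-3.123, -0.236, 0.006]
ft_force: [-0.0, 0.7, 1.5]
finger_gap: 30.4
finger_force: 60.8
```

play_rows(
  series=[
    [0,0,0,0,0,0.05,2.5],
    [0,0,0,0,0,0.05,2.5],
    [0,0,0,0,0,0.05,2.5],
    [0,0,0,0,0,0,2.5],
    [0,0,0,0,0,0,2.5],
    [0,0,0,0,0,0,2.5],
    [0,0,0,0,0,0,2.5],
    [0,0,0,0,0,0,2.5],
    [0,0,0,0,0,0,2.5],
    [0,0,0,0,0,0,2.5],
  ],
)

```text
t: 12.23
tool_pos: [523.0, -164.9, 160.0]
tcp_rot: [-3.123, -0.236, 0.006]
ft_force: [0.6, 0.2, 3.7]
finger_gap: 30.1
finger_force: 60.7
```

```bash
python3 -c "
from h import *
p,R,s=pose();print(p,s['t'],s['ft_force'],s['wrist_torque'],R.apply([0,1,0]))"
```

```text
[ 522.95478857 -164.91149434  159.9876904 ] 12.2333 [0.62086699 0.15430036 3.71107781] [-0.25924016 -0.05597353 -0.06233612] [ 0.1501696  -0.98860573 -0.01038246]
```

play_rows(
  series=[
    [0,0,0,0,0,0.05,2.5],
    [0,0,0,0,0,0.05,2.5],
    [0,0,0,0,0,0,2.5],
    [0,0,0,0,0,0,2.5],
    [0,0,0,0,0,0,2.5],
    [0,0,0,0,0,0,2.5],
    [0,0,0,0,0,0,2.5],
    [0,0,0,0,0,0,2.5],
    [0,0,0,0,0,0,2.5],
    [0,0,0,0,0,0,2.5],
  ],
)

```text
t: 13.07
tool_pos: [523.0, -165.0, 159.6]
tcp_rot: [-3.123, -0.236, 0.005]
ft_force: [-0.2, 0.8, 6.0]
finger_gap: 30.3
finger_force: 62.2
```

```bash
python3 -c "
from h import *
p,R,s=pose();print(p,s['t'],s['ft_force'],s['wrist_torque'],R.apply([0,1,0]))"
```

```text
[ 523.00440769 -164.96890928  159.64906644] 13.0667 [-0.21481169  0.82762244  6.02461898] [-0.03706519  0.13079083  0.02011072] [ 0.15010859 -0.98861796 -0.01009658]
```

play_rows(
  series=[
    [0,0,0,0,0,0.04,2.5],
    [0,0,0,0,0,0.04,2.5],
    [0,0,0,0,0,0,2.5],
    [0,0,0,0,0,0,2.5],
    [0,0,0,0,0,0,2.5],
    [0,0,0,0,0,0,2.5],
    [0,0,0,0,0,0,2.5],
    [0,0,0,0,0,0,2.5],
    [0,0,0,0,0,0,2.5],
    [0,0,0,0,0,0,2.5],
  ],
)

```text
t: 13.9
tool_pos: [523.0, -165.0, 159.6]
tcp_rot: [-3.123, -0.236, 0.004]
ft_force: [-1.0, 0.9, 9.0]
finger_gap: 30.4
finger_force: 63.1
```

```bash
python3 -c "
from h import *
p,R,s=pose();print(p,s['t'],s['ft_force'],s['wrist_torque'],R.apply([0,1,0]))
P=robot.camera_params('wrist');im,d=robot.grab_frame('wrist');T=R.inv().apply(cloud('wrist',d,P).reshape(-1,3)-p)
from scipy.optimize import least_squares
for lo,hi,r in((-78,-70,5),(-70,-62,5),(-54,-46,9),(-46,-38,9),(-36,-28,9),(28,34,9),(45,50,5),(50,56,5)):
    q=T[(T[:,1]>lo)&(T[:,1]<hi)&(T[:,2]>8)&(T[:,2]<20)&(abs(T[:,0])<r)]
    if len(q)>6: a=least_squares(lambda a:np.hypot(q[:,0]-a[0],q[:,2]-a[1])-r,[0,19],loss='soft_l1').x; print(lo,len(q),a.round(1),'axis z',(p+R.apply([a[0],(lo+hi)/2,a[1]]))[2].round(1))
"
```

```text
[ 523.04735536 -164.99829907  159.56446292] 13.9 [-1.02521992  0.9417824   8.98025743] [0.04060508 0.37471158 0.02271898] [ 0.1501214  -0.98861991 -0.00970799]
-78 244 [-0.3 19.7] axis z 140.5
-70 245 [-0.3 19.6] axis z 140.6
-54 457 [-0.2 19.4] axis z 140.6
-46 455 [-0.3 19.4] axis z 140.6
-36 400 [-0.3 19.3] axis z 140.6
28 275 [-0.4 18.6] axis z 140.6
45 164 [-0.4 18.6] axis z 140.5
50 189 [-0.3 18.6] axis z 140.5
```

play_rows(
  series=[
    [0.003,0,0,0,0,0.03,2.5],
    [0,0,0,0,0,0,2.5],
    [0,0,0,0,0.1,0,2.5],
    [0,0,0,0,0.1,0,2.5],
    [0,0,0,0,0.1,0,2.5],
    [0,0,0,0,0.1,0,2.5],
    [0,0,0,0,0,0,2.5],
    [0,0,0,0,0,0,2.5],
    [0,0,0,0,0,0,2.5],
    [0,0,0,0,0,0,2.5],
  ],
)

```text
t: 14.78
tool_pos: [524.2, -168.2, 159.5]
tcp_rot: [-3.119, -0.237, 0.002]
ft_force: [-0.5, 2.9, 9.7]
finger_gap: 29.9
finger_force: 61.8
```

play_rows(
  series=[
    [0,0,0,0,0.06,0,2.5],
    [0,0,0,0,0.06,0,2.5],
    [0,0,0,0,0.06,0,2.5],
    [0,0,0,0,0.06,0,2.5],
    [0,0,0,0,0.06,0,2.5],
    [0,0,0,0,0,0,2.5],
    [0,0,0,0,0,0,2.5],
    [0,0,0,0,0,0,2.5],
    [0,0,0,0,0,0,2.5],
    [0,0,0,0,0,0,2.5],
  ],
)

```text
t: 15.62
tool_pos: [524.7, -170.9, 159.5]
tcp_rot: [-3.119, -0.237, 0.002]
ft_force: [-0.4, 4.0, 9.7]
finger_gap: 30.6
finger_force: 61.6
```

```bash
python3 -c "
from h import *
p,R,s=pose();print(p,s['t'],s['ft_force'],s['wrist_torque'],R.apply([0,1,0]), R.inv().apply(p-np.array([523.05,-165,159.56])))"
```

```text
[ 524.7078515  -170.94059024  159.5204826 ] 15.6167 [-0.36529098  3.97670183  9.70500869] [0.48518104 0.02693505 0.09414461] [ 0.15124943 -0.98839813 -0.01388352] [ 0.74017881  6.12296601 -0.04547839]
```

play_rows(
  series=[
    [0,0,0,0,0.06,0,2.5],
    [0,0,0,0,0.06,0,2.5],
    [0,0,0,0,0.06,0,2.5],
    [0,0,0,0,0.06,0,2.5],
    [0,0,0,0,0.06,0,2.5],
    [0,0,0,0,0,0,2.5],
    [0,0,0,0,0,0,2.5],
    [0,0,0,0,0,0,2.5],
    [0,0,0,0,0,0,2.5],
    [0,0,0,0,0,0,2.5],
  ],
)

```text
t: 16.45
tool_pos: [525.2, -174.0, 159.5]
tcp_rot: [-3.119, -0.237, 0.001]
ft_force: [-0.2, 3.9, 9.3]
finger_gap: 30.1
finger_force: 61.6
```

```bash
python3 -c "
from h import *
p,R,s=pose();print(p,s['t'],s['ft_force'],s['wrist_torque'],R.apply([0,1,0]), R.inv().apply(p-np.array([523.05,-165,159.56])))
P=robot.camera_params('wrist');im,d=robot.grab_frame('wrist')
cv2.imwrite('pics/wE.png',cv2.resize(im[120:330,100:460],(800,466))[:,:,::-1])"
```

```text
[ 525.22305357 -173.95737498  159.51670217] 16.45 [-0.22421344  3.87360463  9.28449129] [ 0.47952334 -0.02777318  0.0497157 ] [ 0.15122897 -0.98840282 -0.01377172] [ 0.79332878  9.18271964 -0.08302087]
```

View pics/wE.png

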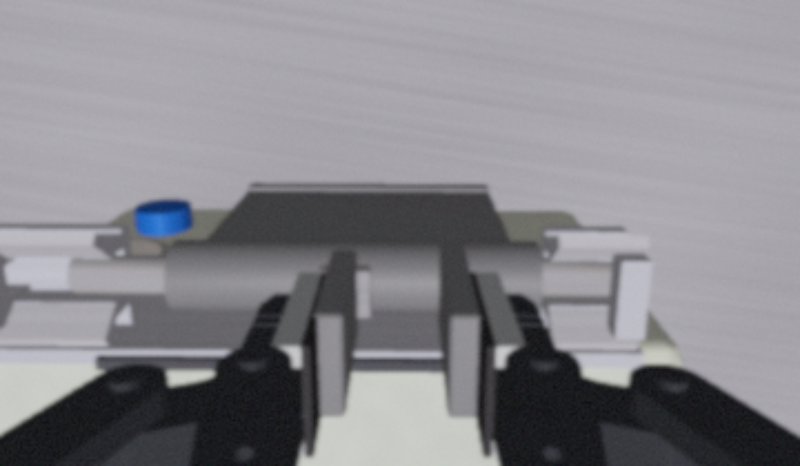

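play_rows(
  series=[
    [0,0,0,0,0.05,0,2.5],
    [0,0,0,0,0.05,0,2.5],
    [0,0,0,0,0.05,0,2.5],
    [0,0,0,0,0.05,0,2.5],
    [0,0,0,0,0,0,2.5],
    [0,0,0,0,0,0,2.5],
    [0,0,0,0,0,0,2.5],
    [0,0,0,0,0,0,2.5],
    [0,0,0,0,0,0,2.5],
    [0,0,0,0,0,0,2.5],
  ],
)

```text
t: 17.33
tool_pos: [525.5, -175.9, 159.5]
tcp_rot: [-3.119, -0.237, 0.001]
ft_force: [1.1, 4.5, 9.4]
finger_gap: 30.5
finger_force: 61.6
```

```bash
python3 -c "
from h import *
p,R,s=pose();print(p,s['t'],s['ft_force'],s['wrist_torque'],R.apply([0,1,0]), R.inv().apply(p-np.array([523.05,-165,159.56])))"
```

```text
[ 525.54547836 -175.93742945  159.52664577] 17.3333 [1.07921507 4.510248   9.3959201 ] [ 0.39907977  0.00513285 -0.0049765 ] [ 0.15121883 -0.98840467 -0.01375036] [ 0.81270846 11.18842831 -0.12026943]
```

play_rows(
  series=[
    [0,0,0,0,0.04,0,2.5],
    [0,0,0,0,0.04,0,2.5],
    [0,0,0,0,0.04,0,2.5],
    [0,0,0,0,0,0,2.5],
    [0,0,0,0,0,0,2.5],
    [0,0,0,0,0,0,2.5],
    [0,0,0,0,0,0,2.5],
    [0,0,0,0,0,0,2.5],
    [0,0,0,0,0,0,2.5],
    [0,0,0,0,0,0,2.5],
  ],
)

```text
t: 18.17
tool_pos: [525.7, -176.8, 159.5]
tcp_rot: [-3.118, -0.238, 0.002]
ft_force: [-0.3, 4.6, 8.3]
finger_gap: 30.1
finger_force: 61.4
```

```bash
python3 -c "
from h import *
p,R,s=pose();print(p,s['t'],s['ft_force'],s['wrist_torque'],R.apply([0,1,0]), R.inv().apply(p-np.array([523.05,-165,159.56])))"
```

```text
[ 525.65838309 -176.80369079  159.47343261] 18.1667 [-0.28267676  4.60526084  8.32437151] [0.57511634 0.04211379 0.02731482] [ 0.1515054  -0.98835225 -0.01435084] [ 0.78976968 12.06263077 -0.08645927]
```

play_rows(
  series=[
    [0,0,0,0,0.04,0,2.5],
    [0,0,0,0,0.04,0,2.5],
    [0,0,0,0,0,0,2.5],
    [0,0,0,0,0,0,2.5],
    [0,0,0,0,0,0,2.5],
    [0,0,0,0,0,0,2.5],
    [0,0,0,0,0,0,2.5],
    [0,0,0,0,0,0,2.5],
    [0,0,0,0,0,0,2.5],
    [0,0,0,0,0,0,2.5],
  ],
)

```text
t: 19.0
tool_pos: [525.7, -176.8, 159.5]
tcp_rot: [-3.117, -0.238, 0.002]
ft_force: [-1.6, 7.5, 10.1]
finger_gap: 30.5
finger_force: 60.8
```

```bash
python3 -c "
from h import *
p,R,s=pose();print(p,s['t'],s['ft_force'],s['wrist_torque'],R.apply([0,1,0]), R.inv().apply(p-np.array([523.05,-165,159.56])))"
```

```text
[ 525.68949807 -176.84617518  159.50372978] 19.0 [-1.59273861  7.4546132  10.1003214 ] [0.91916763 0.14633814 0.04553589] [ 0.15207796 -0.98824333 -0.01572962] [ 0.80701667 12.10919816 -0.13426406]
```

play_rows(
  series=[
    [0,0,0,0,0,0,3.2],
    [0,0,0,0,0,0,3.5],
    [0,0,0,0,0,0,3.8],
    [0,0,0,0,0,0,4.1],
    [0,0,0,0,0,0,4.4],
    [0,0,0,0,0,0,4.7],
    [0,0,0,0,0,0,5.0],
    [0,0,0,0,0,0,5.3],
    [0,0,0,0,0,0,5.6],
    [0,0,0,0,0,0,5.9],
  ],
)

```text
t: 19.83
tool_pos: [524.7, -176.3, 156.4]
tcp_rot: [-3.114, -0.238, 0.009]
ft_force: [-0.2, 7.6, -0.5]
finger_gap: 59.1
finger_force: 3.8
```

play_rows(
  series=[
    [0,0,0,0,0,0,6.3],
    [0,0,0,0,0,0,6.7],
    [0,0,0,0,0,0,7.1],
    [0,0,0,0,0,0,7.5],
    [0,0,0,0,0,0,7.9],
    [0,0,0,0,0,0,8.3],
    [0,0,0,0,0,0,8.5],
    [0,0,0,0,0,0,8.5],
    [0,0,0,0,0,0,8.5],
    [0,0,0,0,0,0,8.5],
  ],
)

```text
t: 20.67
tool_pos: [525.0, -178.8, 157.7]
tcp_rot: [-3.12, -0.235, 0.006]
ft_force: [-1.1, -0.3, -0.0]
finger_gap: 85.0
finger_force: 0.0
```

```bash
python3 -c "
from h import *
p,R,s=pose();print(p,s['t'],s['ft_force'],s['wrist_torque'],s['finger_gap'],s['finger_force'])
P=robot.camera_params('wrist');im,d=robot.grab_frame('wrist');T=R.inv().apply(cloud('wrist',d,P).reshape(-1,3)-p)
np.savez('wF.npz',T=T,p=im)
cv2.imwrite('pics/wF.png',cv2.resize(im[120:330,100:460],(800,466))[:,:,::-1])
for sg in(1,-1):
    q=T[(p[2]-T[:,2]>172)&(p[2]-T[:,2]<188)&(abs(T[:,0])<14)&(T[:,1]*sg-(-12*sg)*0>-1)&(abs(T[:,1])<38)]
    print(sg,len(q),np.percentile(q[:,1],[2,50,98]).round(1) if len(q) else None)
"
```

```text
[ 525.03193082 -178.78641861  157.71506304] 20.6667 [-1.13407879 -0.30598242 -0.03765303] [-0.02121259 -0.00184273  0.02478262] 85.03450458971626 0.0
1 344 [ 9.7 10.9 15.3]
-1 586 [-33.5 -28.3 -27.9]
```

View pics/wF.png

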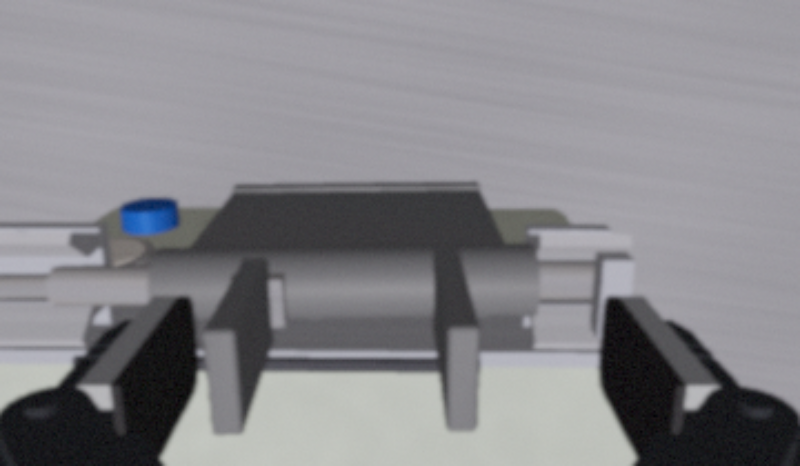

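```bash
cat > ax.py <<'E'
from h import *
from scipy.optimize import least_squares
def axis(T,R,p,c,yaw=8.65):
    "c: guard-origin y in tool frame guess; prints axis position along the hinge"
    W=p+R.apply(T); z=W[:,2]
    u=np.array([np.cos(np.radians(yaw)),np.sin(np.radians(yaw))]);D=W[:,:2]-[523.3,-165.5]
    a=D@u; b=D@[-u[1],u[0]]
    for lo,hi,r in((57,62,5),(62,68,5),(35,42,9),(-12,-4,9),(-2,10,9),(-42,-36,9),(-54,-49,5),(-58,-54,5),(74,80,3),(80,86,3)):
        m=(b>lo)&(b<hi)&(z>132)&(z<156)&(abs(a)<(r+1)*.9)
        if r<6: m&=z<150
        if m.sum()>6:
            f=least_squares(lambda x:np.hypot(a[m]-x[0],z[m]-x[1])-r,[0,140],loss='soft_l1'); print((lo,hi),m.sum(),f.x.round(1),round(float(np.abs(f.fun).mean()),2))
    t=(z>173)&(z<190)&(abs(a)<16)&(abs(b)<38)
    for sg in(1,-1): print("tab",np.percentile(b[t&(b*sg>0)],[2,50,98]).round(1))
    return a,b,z
E
python3 - <<'E'
from ax import *
N=np.load("wF.npz");p,R,s=pose();print(p)
a,b,z=axis(N["T"],R,p,0)
f=(abs(a)<4)
for lo in range(60,100,2):
    m=f&(b>lo)&(b<lo+2)&(z>120)&(z<170); print(lo,m.sum(),np.percentile(z[m],[5,50,95]).round(1) if m.sum()>3 else "")
E
```

```text
[ 525.02143064 -178.76198646  157.6923902 ]
(57, 62) 89 [ -0.6 145.4] 0.31
(62, 68) 180 [  1.8 142.2] 2.18
(35, 42) 283 [ -0.6 145.4] 0.41
(-12, -4) 497 [-1.00e-01  1.44e+02] 0.4
(-2, 10) 753 [ -0.2 144.3] 0.4
(-42, -36) 357 [  0.2 143.1] 0.41
(-54, -49) 160 [  0.3 142.7] 0.38
(-58, -54) 124 [  3.4 150.7] 1.29
(74, 80) 174 [ -0.2 145.1] 2.77
(80, 86) 191 [-1.000e-01  1.446e+02] 3.16
tab [14.2 27.5 33.6]
tab [-29.5 -26.  -23.3]
60 54 [147.8 150.2 151. ]
62 101 [131.9 148.9 151.4]
64 80 [135.1 149.7 151.5]
66 68 [135.5 149.9 151.5]
68 71 [135.4 149.9 151.4]
70 27 [134.9 146.2 150.5]
72 67 [135.1 148.1 149.5]
74 47 [135.  148.3 149.8]
76 68 [135.3 147.5 149.6]
78 65 [135.6 147.9 149.8]
80 67 [134.9 147.4 149.8]
82 60 [135.2 148.  149.7]
84 73 [135.2 148.2 150.1]
86 53 [135.2 147.1 150. ]
88 165 [135.5 150.1 153.3]
90 80 [135.4 152.5 153.6]
92 76 [135.3 152.3 153.6]
94 64 [135.4 152.7 153.8]
96 52 [152.1 152.8 153.7]
98 43 [152.1 152.7 153.3]
```

play_rows(
  series=[
    [0,0,0,0,0,0,7.5],
    [0,0,0,0,0,0,6.8],
    [0,0,0,0,0,0,6.3],
    [0,0,0,0,0,0,5.9],
    [0,0,0,0,0,0,5.5],
    [0,0,0,0,0,0,5.1],
    [0,0,0,0,0,0,4.7],
    [0,0,0,0,0,0,4.3],
    [0,0,0,0,0,0,4.0],
    [0,0,0,0,0,0,3.8],
  ],
)

```text
t: 21.55
tool_pos: [525.5, -176.0, 159.4]
tcp_rot: [-3.115, -0.239, 0.003]
ft_force: [-0.9, 9.6, 6.5]
finger_gap: 37.9
finger_force: 5.2
```

```bash
cat > lk.py <<'E'
from ax import *
p,R,s=pose();print(p,s['t'],np.round(s['ft_force'],1),np.round(s['wrist_torque'],2),s['finger_gap'],s['finger_force'],R.apply([0,1,0]))
P=robot.camera_params('wrist');im,d=robot.grab_frame('wrist');T=R.inv().apply(cloud('wrist',d,P).reshape(-1,3)-p)
cv2.imwrite('pics/last.png',cv2.resize(im[120:330,60:460],(800,420))[:,:,::-1])
axis(T,R,p,0)
E
python3 lk.py
```

```text
[ 525.49281292 -176.03685265  159.36526283] 21.55 [-0.9  9.6  6.5] [1.62 0.31 0.  ] 37.90425204581678 5.151950418949127 [ 0.15276266 -0.98811123 -0.01731389]
(57, 62) 148 [  0.2 140.8] 0.42
(62, 68) 197 [  0.4 140.4] 0.61
(35, 42) 379 [  0.2 141. ] 0.37
(-12, -4) 438 [  0.3 141.2] 0.4
(-2, 10) 266 [ -0.7 144.9] 0.78
(-42, -36) 139 [1.000e-01 1.418e+02] 0.44
(-54, -49) 154 [  0.4 141.5] 0.38
(-58, -54) 123 [  0.4 141.5] 0.46
(74, 80) 59 [1.000e-01 1.382e+02] 0.56
(80, 86) 100 [ -0.5 138.3] 0.52
tab [ 0.9  5.1 19.8]
tab [-37.1 -26.7 -22.1]
```

play_rows(
  series=[
    [0,0,0,0,0,0.06,4.1],
    [0,0,0,0,0,0.07,4.4],
    [0,0,0,0,0,0.08,4.7],
    [0,0,0,0,0,0.08,5.0],
    [0,0,0,0,0,0.08,5.3],
    [0,0,0,0,0,0.08,5.6],
    [0,0,0,0,0,0.08,5.9],
    [0,0,0,0,0,0.08,6.2],
    [0,0,0,0,0,0.08,6.4],
    [0,0,0,0,0,0.08,6.6],
  ],
)

```text
t: 22.43
tool_pos: [525.3, -176.7, 150.8]
tcp_rot: [-3.116, -0.238, 0.004]
ft_force: [0.2, 7.6, 3.8]
finger_gap: 65.7
finger_force: 3.7
```

```bash
python3 lk.py
```

```text
[ 525.28612365 -176.72795162  150.82176025] 22.4333 [0.2 7.6 3.8] [1.1  0.12 0.04] 65.74586935115529 3.6678971350193024 [ 0.15196329 -0.98825202 -0.01628168]
(57, 62) 168 [-1.000e-01  1.407e+02] 0.39
(62, 68) 222 [1.000e-01 1.404e+02] 0.64
(35, 42) 349 [-1.00e-01  1.41e+02] 0.39
(-12, -4) 479 [  0.2 141.3] 0.42
(-2, 10) 744 [  0.2 141.2] 0.43
(-42, -36) 361 [  0.3 141.6] 0.43
(-54, -49) 41 [ -0.  142.4] 0.29
(-58, -54) 41 [1.000e-01 1.421e+02] 0.39
(74, 80) 147 [1.000e-01 1.404e+02] 0.65
(80, 86) 135 [1.000e-01 1.402e+02] 0.67
tab [13.9 17.7 32.8]
tab [-27.8 -24.7 -22. ]
```

play_rows(
  series=[
    [0,0,0,0,0,0.06,6.8],
    [0,0,0,0,0,0.06,7.0],
    [0,0,0,0,0,0.06,7.2],
    [0,0,0,0,0,0.06,7.4],
    [0,0,0,0,0,0.06,7.6],
    [0,0,0,0,0,0.06,7.8],
    [0,0,0,0,0,0.06,8.0],
    [0,0,0,0,0,0.06,8.2],
    [0,0,0,0,0,0,8.5],
    [0,0,0,0,0,0,8.5],
  ],
)

```text
t: 23.32
tool_pos: [525.0, -177.9, 145.1]
tcp_rot: [-3.118, -0.236, 0.006]
ft_force: [-0.6, 3.8, 0.9]
finger_gap: 85.2
finger_force: 1.8
```

```bash
python3 lk.py
```

```text
[ 524.95541409 -177.93778034  145.0955579 ] 23.3167 [-0.6  3.8  0.9] [ 0.52  0.03 -0.03] 85.235635823522 1.818079948425293 [ 0.15074404 -0.98846726 -0.0144471 ]
(57, 62) 187 [ -0.2 141.3] 0.43
(62, 68) 264 [1.00e-01 1.41e+02] 0.77
(35, 42) 214 [ -0.2 141.9] 0.37
(-12, -4) 563 [1.000e-01 1.419e+02] 0.39
(-2, 10) 800 [1.000e-01 1.419e+02] 0.41
(-42, -36) 398 [  0.2 142.2] 0.42
(-54, -49) 183 [  0.4 142. ] 0.44
(-58, -54) 139 [  0.4 142.1] 0.38
(74, 80) 170 [1.000e-01 1.409e+02] 0.81
(80, 86) 169 [ -0.  140.8] 0.85
tab [22.  24.7 34.1]
tab [-27.8 -24.7 -22.1]
```

View pics/last.png

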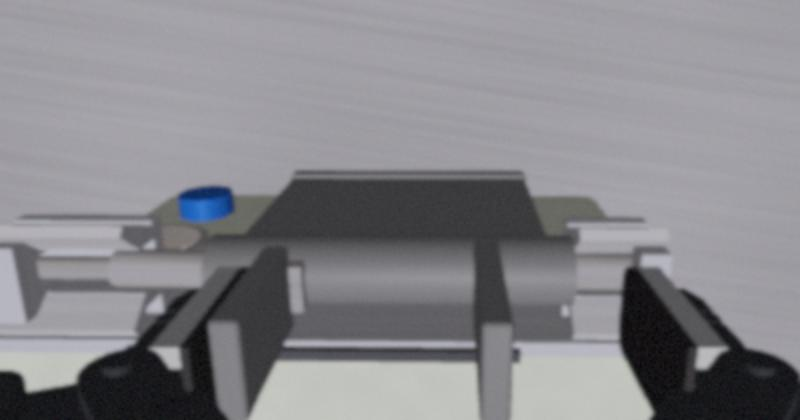

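play_rows(
  series=[
    [0,0,0,0,-0.3,0,8.5],
    [0,0,0,0,-0.5,0,8.5],
    [0,0,0,0,-0.4,0,8.5],
    [0,0,0,0,0,0,8.5],
    [0,0,0,0,0,0,8.5],
    [0,0,0,0,0,-0.5,8.5],
    [0,0,0,0,0,-1.0,8.5],
    [0,0,0,0,0,-1.5,8.5],
    [0,0,0,0,0,-2.0,8.5],
    [0,0,0,0,0,-2.0,8.5],
  ],
)

```text
t: 24.2
tool_pos: [523.4, -167.8, 216.8]
tcp_rot: [-3.12, -0.235, 0.006]
ft_force: [0.7, -0.3, -0.5]
finger_gap: 85.5
finger_force: 0.0
```

play_rows(
  series=[
    [0,0,0,0,0,-2.0,8.5],
    [0,0,0,0,0,-2.0,8.5],
    [0,0,0,0,0,-2.0,8.5],
    [0,0,0,0,0,-1.0,8.5],
    [0,0,0,0,0,0,8.5],
    [0,0,0,0,0,0,8.5],
    [0,0,0,0,0,0,8.5],
    [0,0,0,0,0,0,8.5],
    [0,0,0,0,0,0,8.5],
    [0,0,0,0,0,0,8.5],
  ],
)

```text
t: 25.03
tool_pos: [523.6, -168.4, 284.3]
tcp_rot: [-3.119, -0.236, 0.009]
ft_force: [0.1, -0.2, -0.7]
finger_gap: 84.9
finger_force: 0.0
```

```bash
python3 lk.py
```

```text
[ 523.62478218 -168.41172276  284.25099269] 25.0333 [ 0.1 -0.2 -0.7] [-0.02 -0.01  0.  ] 84.88480341384196 0.0 [ 0.15012365 -0.9885634  -0.01432792]
(57, 62) 54 [ -0.2 141.4] 0.54
(62, 68) 72 [-1.000e-01  1.412e+02] 0.64
(35, 42) 143 [  0.  141.4] 0.48
(-12, -4) 163 [  0.2 142. ] 0.48
(-2, 10) 233 [1.000e-01 1.418e+02] 0.46
(-42, -36) 113 [  0.2 142.3] 0.43
(-54, -49) 54 [  0.3 142.1] 0.47
(-58, -54) 42 [  0.6 142.2] 0.41
(74, 80) 50 [  0.3 140.8] 1.04
(80, 86) 51 [  0.3 140.5] 1.24
tab [22.8 25.1 28.7]
tab [-27.3 -24.4 -21.7]
```

View pics/last.png

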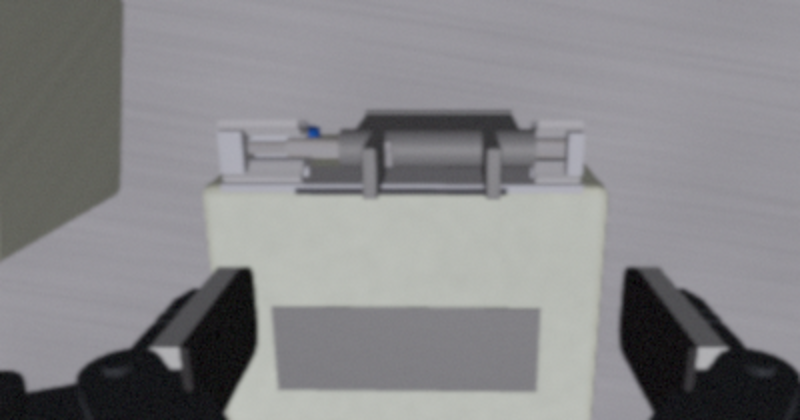

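```bash
python3 -c "
from plant import robot
print(robot.job_done())"
```

```text
the job is handed in; nothing more can be done
None
```

The guard now hangs on the bare pump, with its stub under the cap and the pin fully in its hole: the last wrist picture gave 56 mm over the tabs. The first release left the pin blocked outside the hole, so I partly drew it again, seated the nose and released it properly. I handed the job in at about 25 s, with the gripper well clear and the highest hinge force I read around 14 N.

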